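Pin the chain tensioner's stop and hold its cage arm wound against it

TASK

Take the collared stop pin out of its stand, push it down into the narrow round socket on the chain tensioner's plate until its collar sits on the socket's rim, and let go of it. Then swing the tensioner's cage arm round against its spring until it bears firmly against the pin, and finish while still holding it there: do not let go of the arm. Leave the marker, the toroid choke and the hex key where they are.

Things in the scene. Friction and masses are not known exactly. Their poses are not given: they have to be found in the camera images.
- tensioner: Chain tensioner screwed to the table (fixed): dark steel plate 170 x 160 x 10 mm with a grey pivot body (52 mm high, 44 mm across) that carries the cage arm, a round aluminium socket boss, and a 12 mm rest post. Origin: centre of the plate's underside; z up.
- pivot (a point): Point on the vertical turning axis of the cage arm, 55 mm above the table (tensioner frame x +45, y 0 mm). The arm's top screw there ends 73 mm above the table.
- socket (a point): Centre of the mouth of the pin socket, 40 mm above the table and 70 mm from the pivot axis: aluminium tube boss 25 mm outside, round bore 11.6 mm wide and 30 mm deep, vertical, open at the top. z up.
- cage_arm (a joint): Turn of the cage arm about the pivot, rad: 0 at rest on its post, where its spring always returns it; grows counter-clockwise seen from above as it is wound towards the socket. It meets the fitted pin at about 1.0 (1.05 pressed hard: the pin leans 0.1 rad in its bore); without the pin it goes on to 1.35. The spring takes about 2 N at the stud to start, 5 N at the pin.
- stud (a point): Top centre of the upright steel stud at the end of the cage arm, 98 mm above the table, 115 mm from the pivot axis, moving with the arm. Stud 14 mm across, bare from 67 to 98 mm above the table. The arm below it: a pair of plates 16 mm wide, 46 to 64 mm above the table, with a black toothed wheel 39 mm across between them under the stud.
- pin_stand: Black block 64 x 64 x 36 mm fixed to the table, with one vertical hole 13.5 mm wide and 32 mm deep in its middle. Origin: centre of its underside.
- stop_pin: Steel stop pin, 90 mm long, about 60 g, upright in the stand at the start, collar on its top. From the foot: shank 10 mm across with chamfered foot, 28 mm long; collar 18 mm across to 32; neck 12 mm across to 70; grip head 14 mm across to 90. Origin: centre of the foot; z towards the head. Fitted, the foot is 28 mm below the socket's mouth; the arm meets the neck.
- marker: Bystander: black marker pen, 17 x 135 x 18 mm, lying on the table. Leave alone.
- choke: Bystander: wound toroid choke with a red band, 63 mm across, 52 mm high, standing on the table. Leave alone.
- hex_key: Bystander: dark hex key, 32 x 89 x 8 mm, lying on the table. Leave alone.

How it is judged:
By the outcome, as a careful person would: the job done as asked, in the order asked, and still so for the second after the job is handed in, while the arm keeps its last pose, push and grip.
It also fails if it takes over 61 s, if anything falls off the work surface, if the arm or the gripper's body presses on something with over 40 N, if the wrist force passes 120 N, or if a joint passes its speed limit or range.

ROBOT

A 6-joint arm with a two-finger parallel gripper is mounted at the origin on a cart in front of the work surface, level with it; the furniture and walls round the work are solid. World frame = base frame: x ahead of the robot, y to its left, z up, the work surface at z = 0. Lengths are in m, angles in degrees, forces in N, time in s.
With the tool pointing down it reaches from about 0.3 to 0.75 m from the base axis. Payload 8.5 kg.
Tool frame: the origin (TCP) lies midway between the tips of the shut fingers; the grasp point (between the pads) lies 19 mm behind it; z points along the fingers, y is the line along which they close (so a half turn about z gives the same grasp; the last joint's range is limited). The gripper opens to 85 mm and grips with 20 to 120 N. Pads are 22 mm wide; open, the fingers measure 114 mm over their backs; the gripper's body (76 mm by 85 mm) begins 54 mm behind the grasp point. The pads swing forward as they close: fully open they stand 13 mm farther back than shut.
Start: joints at [53.955, 21.807, 74.336, -0, 83.858, -12.336], TCP at [0.221, 0.504, 0.231] pointing down, gripper open.
Joint ranges: [-178.18, 178.18], [-50.72, 133.34], [12.68, 142.11], [-81.47, 261.47], [9.98, 163.14], [-165.26, 165.26]. Speed limits (degrees/s): [136.94, 136.94, 180, 180, 180, 180].

INTERFACE

Orientations are given as a 3x3 rotation matrix whose columns are the frame's x, y, z axes.
In Python, from rig import env, viewer, recognise, pinpoint gives the robot as it stands.
- The arm moves only by the tool move_arm, never from a script. Its argument "plan" is text: rows parted by semicolons, each of 7 numbers parted by spaces: the shift along the tool's x, y, z in m, then the turn, a rotation vector about the tool's x, y, z in rad, then the finger opening in m, from 0 to 0.0854. A call has 1 to 12 rows; each row shifts and turns the commanded pose from where the row before left it, along the tool's axes as they then stand; what a row does not reach is not made up. A row lasts 1/8 s, in which the tool goes at most 62.5 mm and 10.7 degrees, less where a joint would pass 70% of its speed; a pose out of reach is approached as far as the arm can. A call is refused whole if a number of a shift passes 0.0625 or a number of a turn 0.188, either way. A call with a gripper value outside its range is refused whole. The fingers move at their own pace and stop on an object; "grip_force" is the grip in N (left out, the last holds). Time passes only in rows, so rows that do not move let the fingers close. It gives the time, the measured TCP pose, the force, the opening and the grip force at its end, in the units of the state.
- env.observe(): the state, without advancing time (a new reading comes with each control period).
- viewer.get_image(name): name is "scene" or "top"; returns (picture, depth): 480x640x3 uint8, red, green, blue; 480x640 float32, m along the optical axis (not along the pixel's ray), 0 where there is no reading.
- viewer.calibration(name): a dict with "fx", "fy", "cx", "cy" (pixels), "k1" (the pictures are not rectified: a ray, as slopes to the right and down, at radius r is drawn at 1 + k1 r^2 times it, then the intrinsics apply), "R" (3x3) and "t" (3): a world point X has camera coordinates R X + t. Camera axes: x right, y down, z forward; pixel columns grow to the right and rows downward; lengths in m; the calibration is good to about 2 mm. A picture is of the moment at which its call begins. calibration takes no time and is no camera call.
- env.close_job(): hands the job in; it is judged then, once.
Trained networks look in the newest picture that a camera, given by its name, has taken for a name from the list of things; names that differ only in an ending like _2 or _b are one class to them, and where a whole thing is asked for, a point or a joint stands for the part that bears it (a point fixed in the world has none). Each returns a list of dicts, best first, with "conf" (0 to 1); they miss things now and then, are a little off and sometimes report something else, mostly with a low value. They report only what shows in the picture. A call takes as long as a camera call.
- recognise(camera, name): "extent" ([centre column, centre row, width, height] in pixels, round what is visible of it).
- pinpoint(camera, name): "pixel" ([column, row] in pixels: a listed point, or the origin of a listed thing).
The state is a dict: "time_s": time; "q": joint angles; "qvel": joint speeds; "joint_efforts": joint torques, N m; "position": TCP position; "tool_rot": TCP orientation; "ft_force": force on the tool from outside, world axes, zero at the start; "wrist_torque": the same for the moment, N m; "grip_width": finger opening in m; "gripper_force": force on a finger pad.
Only numpy, scipy, OpenCV 4.12 (cv2) and the standard library are available. Lean on these libraries where they do the work, as an engineer would, in place of code of your own. Each camera call takes 0.05 s, during which the arm holds its last target. There are 200 camera calls.

## Working session

There is one attempt and no reset: what is moved stays moved. The work goes in short steps, Python scripts to look and compute and a tool call to move; the robot and the scene stay as the last step left them, time stands still between calls to the robot, and variables do not carry over. Pictures are saved under pics/ and viewed, at most 10 in all, crops included, and the job is handed in when it is done.

Besides the shell and the picture viewer there is one more tool, called by a JSON object that holds its "op" and its "data". move_arm: Moves the arm, as the interface text tells. Its arguments: {"type":"object","properties":{"plan":{"type":"string"},"grip_force":{"type":"number"}},"required":["plan"]}

```bash
mkdir -p pics; ls; cat > h.py <<'E'
import numpy as np, cv2
from rig import env, viewer, recognise, pinpoint
def ray(cam,px):
    c=viewer.calibration(cam);R=np.array(c["R"]);t=np.array(c["t"])
    d=np.array([(px[0]-c["cx"])/c["fx"],(px[1]-c["cy"])/c["fy"]]);u=d.copy()
    for _ in range(20): u=d/(1+c["k1"]*(u@u))
    return -R.T@t, R.T@np.array([u[0],u[1],1])
def atz(cam,px,z):
    o,d=ray(cam,px); return o+d*(z-o[2])/d[2]
def tri(p1,p2,c1="scene",c2="top"):
    o1,d1=ray(c1,p1);o2,d2=ray(c2,p2)
    s=np.linalg.lstsq(np.c_[d1,-d2],o2-o1,rcond=None)[0]
    a,b=o1+s[0]*d1,o2+s[1]*d2
    return (a+b)/2,np.linalg.norm(a-b)
E
python3 - <<'E'
from h import *
np.set_printoptions(precision=4,suppress=True)
for c in("scene","top"):
    im,d=viewer.get_image(c);cv2.imwrite(f"pics/{c}0.png",im[:,:,::-1]);np.save(f"{c}0d.npy",d)
    k=viewer.calibration(c);print(c,k["fx"],k["k1"],ray(c,(320,240)))
for n in["pivot","socket","stud","pin_stand","stop_pin","tensioner","marker","choke","hex_key"]:
    P={}
    for c in("scene","top"):
        r=pinpoint(c,n);P[c]=[(np.round(x["pixel"],1).tolist(),round(x["conf"],2)) for x in r[:2]]
    print(n,P, tri(P["scene"][0][0],P["top"][0][0]) if P["scene"] and P["top"] else "")
print(env.observe())
E
```

```text
pics
scene 448.2642145283984 -0.03283620851064751 (array([ 0.0271, -0.4565,  0.7159]), array([ 0.5773,  0.383 , -0.7212]))
top 454.4428803903373 -0.07271453533986288 (array([ 0.2943, -0.1122,  1.0534]), array([ 0.2163,  0.0078, -0.9763]))
pivot {'scene': [([240.4, 179.1], 0.62)], 'top': [([207.5, 201.6], 0.67)]} (array([0.6087, 0.1499, 0.0679]), np.float64(0.0017501838491076219))
socket {'scene': [([254.2, 200.4], 0.78)], 'top': [([232.8, 209.9], 0.96), ([192.4, 243.1], 0.35)]} (array([0.5947, 0.099 , 0.0377]), np.float64(0.002879013462185716))
stud {'scene': [([202.0, 193.0], 0.81)], 'top': [([191.3, 244.2], 0.97), ([208.9, 200.4], 0.3)]} (array([0.5088, 0.176 , 0.0845]), np.float64(0.007692564910726824))
pin_stand {'scene': [([322.0, 251.9], 0.68)], 'top': [([320.5, 225.8], 0.86)]} (array([ 0.5593, -0.1067,  0.0161]), np.float64(0.002628648987297675))
stop_pin {'scene': [([321.8, 250.7], 0.44)], 'top': [([317.4, 218.0], 0.42)]} (array([ 0.5811, -0.0966, -0.0045]), np.float64(0.0055346340894005495))
tensioner {'scene': [([241.6, 210.6], 0.57)], 'top': [([220.7, 220.9], 0.97), ([432.
[... 442 characters left out ...]
ene': [([403.1, 317.8], 0.6)], 'top': [([411.5, 244.5], 0.66)]} (array([ 0.512 , -0.3208,  0.0024]), np.float64(0.0017928373241546459))
{'time_s': 1.0, 'q': array([ 53.9574,  21.807 ,  74.3347,   0.0017,  83.8576, -12.3332]), 'qvel': array([0.0284, 0.0209, 0.0394, 0.0233, 0.0962, 0.0252]), 'joint_efforts': array([  0.0011, -44.8338, -23.1461,  -0.0003,   0.0006,  -0.    ]), 'position': array([0.2211, 0.5036, 0.2313]), 'tool_rot': array([[-0.9156,  0.4021, -0.    ],
       [ 0.4021,  0.9156,  0.    ],
       [ 0.    ,  0.    , -1.    ]]), 'ft_force': array([ 0.3205,  0.374 , -1.0298]), 'wrist_torque': array([-0.0118, -0.0068, -0.0098]), 'gripper_force': 0.0, 'grip_width': 0.08546767974655672}
```

View pics/scene0.png

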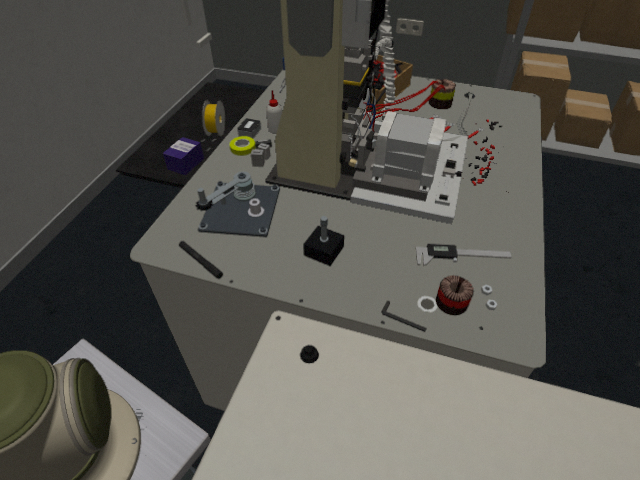

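View pics/top0.png

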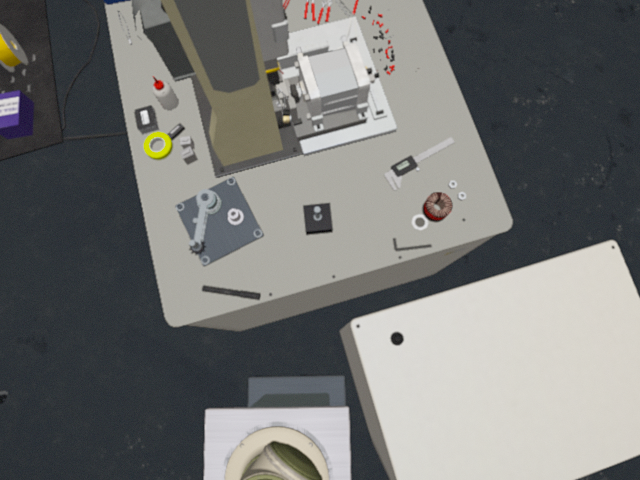

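The scene picture shows the tensioner: stud near (202,195), pivot near (243,185), socket near (255,208). It also shows the pin in its stand at (323,225), with a tall machine column close behind. The top view agrees. I'll zoom in on both.

```bash
python3 - <<'E'
from h import *
np.set_printoptions(precision=4,suppress=True)
for c,(x,y,w,h) in {"scene":(190,170,160,100),"top":(175,170,160,100)}.items():
    im=cv2.imread(f"pics/{c}0.png")[y:y+h,x:x+w]
    im=cv2.convertScaleAbs(cv2.resize(im,None,fx=5,fy=5,interpolation=cv2.INTER_CUBIC),alpha=1.5)
    for i in range(0,w,20): cv2.putText(im,str(x+i),(i*5,10),0,.35,(0,255,255));cv2.line(im,(i*5,12),(i*5,18),(0,255,255))
    for i in range(0,h,20): cv2.putText(im,str(y+i),(0,i*5+4),0,.35,(0,255,255))
    cv2.imwrite(f"pics/{c}0z.png",im)
# depth map cloud: heights >1cm in the neighbourhood
for c in("scene","top"):
    d=np.load(f"{c}0d.npy");k=viewer.calibration(c);R=np.array(k["R"]);t=np.array(k["t"])
    K=np.array([[k["fx"],0,k["cx"]],[0,k["fy"],k["cy"]],[0,0,1]])
    v,u=np.mgrid[:480,:640];uv=np.stack([u,v],-1).reshape(-1,1,2).astype(np.float64)
    n=cv2.undistortPoints(uv,K,np.array([k["k1"],0,0,0.])).reshape(-1,2)
    X=(np.c_[n,np.ones(len(n))]*d.reshape(-1,1)-t)@R; ok=(d.ravel()>0)
    X=X[ok]; np.save(f"{c}cloud.npy",X)
    m=(abs(X[:,0]-.57)<.05)&(abs(X[:,1]+.105)<.05)
    print(c,"pin pts",[ (z,(X[m&(X[:,2]>z)&(X[:,2]<z+.015)]).mean(0),(m&(X[:,2]>z)&(X[:,2]<z+.015)).sum()) for z in(.025,.045,.06,.075,.085)])
    T=X[(X[:,2]>.12)&(X[:,0]>.4)&(X[:,0]<.85)&(X[:,1]>-.4)&(X[:,1]<.4)]
    if len(T): print(" tall min x by y:",[(round(y,2),T[abs(T[:,1]-y)<.025][:,0].min()) for y in np.arange(-.35,.4,.05) if (abs(T[:,1]-y)<.025).any()])
E
```

```text
scene pin pts [(0.025, array([ 0.5694, -0.1048,  0.0355]), np.int64(728)), (0.045, array([ 0.572 , -0.1035,  0.0525]), np.int64(30)), (0.06, array([ 0.5719, -0.1037,  0.0678]), np.int64(33)), (0.075, array([ 0.5711, -0.1034,  0.0838]), np.int64(33)), (0.085, array([ 0.5726, -0.1027,  0.0939]), np.int64(54))]
 tall min x by y: [(np.float64(-0.25), np.float64(0.8365546275905887)), (np.float64(-0.2), np.float64(0.8265183843783629)), (np.float64(-0.15), np.float64(0.812614346513982)), (np.float64(-0.1), np.float64(0.8019631472535358)), (np.float64(-0.05), np.float64(0.7732004125168506)), (np.float64(-0.0), np.float64(0.7266022282710579)), (np.float64(0.05), np.float64(0.713870942301937)), (np.float64(0.1), np.float64(0.7157129544322341)), (np.float64(0.15), np.float64(0.7171396698856927))]
top pin pts [(0.025, array([ 0.5726, -0.0995,  0.0353]), np.int64(684)), (0.045, array([ 0.5708, -0.1001,  0.0523]), np.int64(11)), (0.06, array([ 0.5699, -0.099 ,  0.0674]), np.int64(7)), (0.075, array([ 0.5702, -0.099 ,  0.0831]), np.int64(9)), (0.085, array([ 0.573 , -0.0992,  0.0955]), np.int64(35))]
 tall min x by y: [(np.float64(-0.2), np.float64(0.825226707332738)), (np.float64(-0.15), np.float64(0.8137711165813545)), (np.float64(-0.1), np.float64(0.8024498589360918)), (np.float64(-0.05), np.float64(0.774176460541449)), (np.float64(-0.0), np.float64(0.7264972257282575)), (np.float64(0.05), np.float64(0.7139318633532454)), (np.float64(0.1), np.float64(0.7176748803858057)), (np.float64(0.15), np.float64(0.7176713011427115))]
```

View pics/scene0z.png

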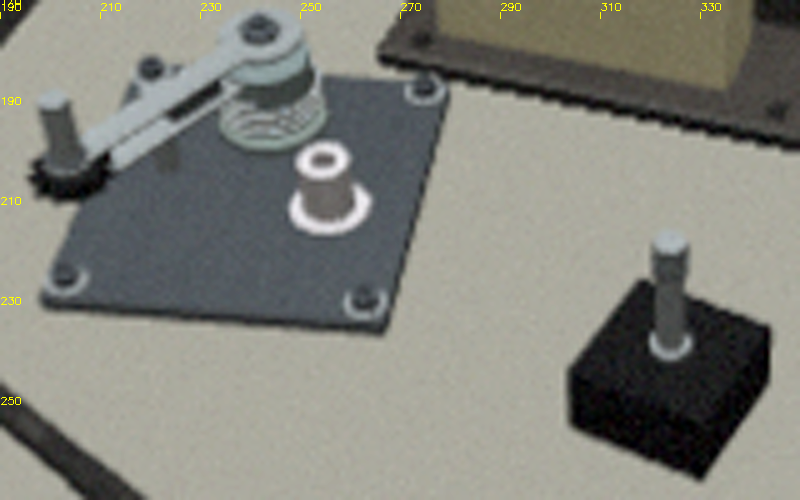

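View pics/top0z.png

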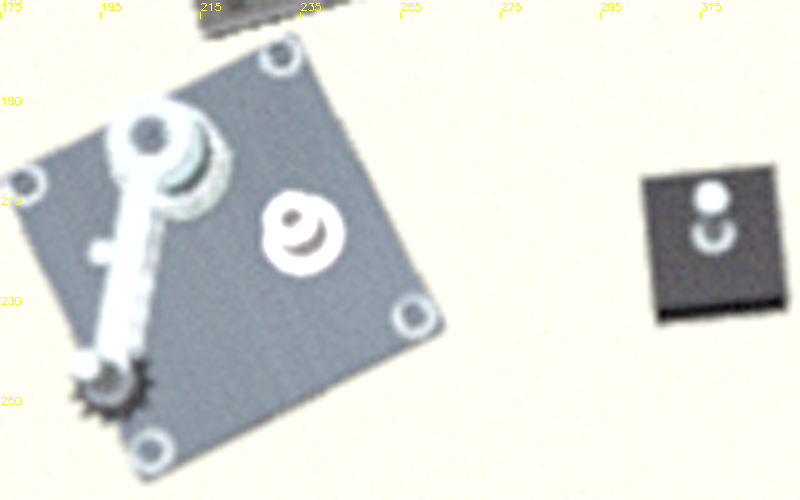

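```bash
python3 - <<'E'
from h import *
np.set_printoptions(precision=4,suppress=True)
P={"pin":((323.4,217.6),(317.0,209.0),.098),"pin_collar":((323.4,238.4),(317.4,216.4),.040),"socket":((254.0,201.6),(232.8,213.0),.040),"pivot":((241.6,175.2),(204.6,196.8),.073),"stud":((200.2,189.2),(191.4,242.0),.098)}
for n,(a,b,z) in P.items():
    print(n,*tri(a,b),"| at z:",atz("scene",a,z),atz("top",b,z))
# stand top from depth clouds
for c in("scene","top"):
    X=np.load(c+"cloud.npy")
    m=(abs(X[:,2]-.036)<.004)&(abs(X[:,0]-.57)<.06)&(abs(X[:,1]+.1)<.06)
    r=cv2.minAreaRect(X[m][:,:2].astype(np.float32)*1000);print(c,"stand",r)
    for nm,cx,cy,lo,hi in(("socket",.594,.1,.034,.044),("pivottop",.6,.15,.066,.08),("studtop",.505,.17,.09,.105)):
        m=(X[:,2]>lo)&(X[:,2]<hi)&(np.hypot(X[:,0]-cx,X[:,1]-cy)<.02);q=X[m];print(nm,len(q),(q.min(0)+q.max(0))/2,q.mean(0),np.ptp(q,axis=0))
E
```

```text
pin [ 0.576  -0.1     0.0989] 0.0017698389063899769 | at z: [ 0.5775 -0.1     0.098 ] [ 0.5756 -0.0993  0.098 ]
pin_collar [ 0.5758 -0.0999  0.039 ] 0.002006689538088832 | at z: [ 0.5758 -0.101   0.04  ] [ 0.5748 -0.0992  0.04  ]
socket [0.5886 0.0972 0.0387] 0.0014806020545661122 | at z: [0.5881 0.0957 0.04  ] [0.5876 0.0974 0.04  ]
pivot [0.6204 0.1566 0.0686] 0.002576423391591787 | at z: [0.6175 0.1517 0.073 ] [0.618  0.1562 0.073 ]
stud [0.5088 0.174  0.0969] 0.0019864127693208096 | at z: [0.5087 0.1723 0.098 ] [0.5077 0.1743 0.098 ]
scene stand ((574.7364501953125, -101.30280303955078), (66.39443969726562, 65.75521850585938), 4.664348125457764)
socket 70 [0.587  0.0956 0.0389] [0.5866 0.0948 0.039 ] [0.0238 0.025  0.0097]
pivottop 31 [0.6017 0.1535 0.0701] [0.6114 0.153  0.0685] [0.0359 0.0238 0.0083]
studtop 36 [0.5064 0.1704 0.0956] [0.5056 0.169  0.0962] [0.0114 0.0121 0.0109]
top stand ((575.3621215820312, -99.31172180175781), (65.47557830810547, 63.87045669555664), 4.6869282722473145)
socket 75 [0.5862 0.0973 0.0393] [0.5859 0.0969 0.0394] [0.0238 0.0239 0.0088]
pivottop 35 [0.6014 0.1542 0.0701] [0.6081 0.1566 0.0683] [0.0356 0.0277 0.008 ]
studtop 36 [0.506  0.1723 0.0962] [0.5057 0.1722 0.0968] [0.0128 0.0117 0.0089]
```

The stand is at about (0.5755, -0.1003) with the pin top at 0.098 m. The socket is at about (0.5875, 0.0967, 0.040), the pivot at about (0.6215, 0.157) and the stud at about (0.508, 0.173). All of these fit the given heights, but the pivot came out about 3–5 mm short on its distances, so I shifted it to match 70 and 115 mm. Moving over the pin now.

{"op": "move_arm", "data": {"plan": "-0.0473 -0.0342 0.004 0 0 0 0.05; -0.0473 -0.0342 0.004 0 0 0 0.05; -0.0473 -0.0342 0.004 0 0 0 0.05; -0.0473 -0.0342 0.004 0 0 0 0.05; -0.0473 -0.0342 0.004 0 0 0 0.05; -0.0473 -0.0342 0.004 0 0 0 0.05; -0.0473 -0.0342 0.004 0 0 0 0.05; -0.0473 -0.0342 0.004 0 0 0 0.05; -0.0473 -0.0342 0.004 0 0 0 0.05; -0.0473 -0.0342 0.004 0 0 0 0.05; -0.0473 -0.0342 0.004 0 0 0 0.05; -0.0473 -0.0342 0.004 0 0 0 0.05", "grip_force": 40}}

```text
time_s: 2.5
position: [0.5766, -0.1023, 0.1832]
tool_rot: [[-0.915, 0.402, 0.0], [0.402, 0.915, -0.0], [-0.0, 0.0, -1.0]]
ft_force: [0.9, 0.3, 0.3]
grip_width: 0.0498
gripper_force: 0.0
```

```bash
cat >> h.py <<'E'
def need(p):
    s=env.observe();R=np.array(s["tool_rot"]);x=np.array(s["position"])
    print("t",round(s["time_s"],2),"pos",x.round(4),"R",R.round(3).tolist(),"tool delta",(R.T@(np.array(p)-x)).round(4),"F",np.round(s["ft_force"],1),"grip",round(s["grip_width"],4),round(s["gripper_force"],1),"q",np.round(s["q"],0))
E
python3 -c "
from h import *
need((.5755,-.1003,.13))"
```

```text
t 2.5 pos [ 0.5766 -0.1023  0.1832] R [[-0.915, 0.402, 0.0], [0.402, 0.915, -0.0], [-0.0, 0.0, -1.0]] tool delta [0.0018 0.0014 0.0532] F [0.9 0.3 0.3] grip 0.0498 0.0 q [-22.  27.  73.   0.  79. -88.]
```

{"op": "move_arm", "data": {"plan": "0.0018 0.0014 0.03 0 0 0 0.05; 0 0 0.03 0 0 0 0.05; 0 0 0.03 0 0 0 0.05; 0 0 0.012 0 0 0 0.05; 0 0 0.01 0 0 0 0.05; 0 0 0 0 0 0 0.05; 0 0 0 0 0 0 0.03; 0 0 0 0 0 0 0.016"}}

```text
time_s: 3.5
position: [0.575, -0.0985, 0.072]
tool_rot: [[-0.916, 0.402, 0.001], [0.402, 0.916, -0.0], [-0.001, 0.0, -1.0]]
ft_force: [0.6, 0.1, -0.8]
grip_width: 0.0159
gripper_force: 0.0
```

```bash
python3 - <<'E'
from h import *
need((.5755,-.1003,.071))
a,_=viewer.get_image("scene");b,_=viewer.get_image("top")
a=cv2.resize(a[170:265,285:360,::-1],None,fx=5,fy=5,interpolation=cv2.INTER_CUBIC);b=cv2.resize(b[165:260,275:350,::-1],None,fx=5,fy=5,interpolation=cv2.INTER_CUBIC)
cv2.imwrite("pics/g1.png",cv2.convertScaleAbs(np.hstack([a,b]),alpha=1.4))
E
```

```text
t 3.5 pos [ 0.575  -0.0985  0.072 ] R [[-0.916, 0.402, 0.001], [0.402, 0.916, -0.0], [-0.001, 0.0, -1.0]] tool delta [-0.0012 -0.0015  0.001 ] F [ 0.6  0.1 -0.8] grip 0.0159 0.0 q [-21.  34.  82.  -0.  64. -88.]
```

View pics/g1.png

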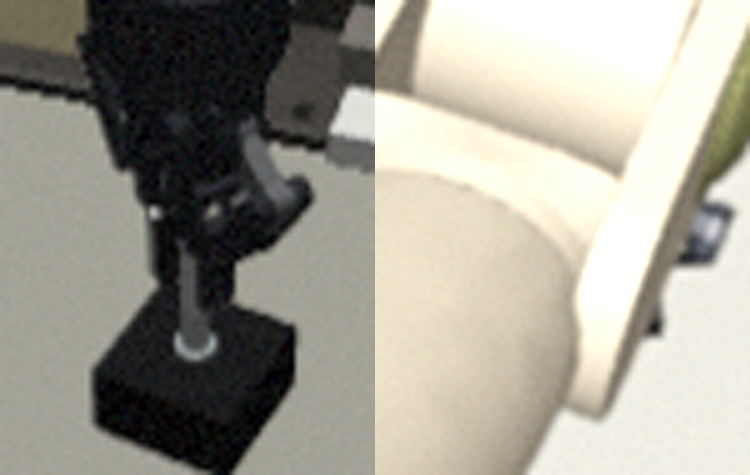

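The scene crop shows the pin between the fingers, with its collar at crop (195,345), on the stand. The arm hides the top view. Gripping and lifting.

{"op": "move_arm", "data": {"plan": "0 0 0 0 0 0 0.008; 0 0 0 0 0 0 0.008; 0 0 0 0 0 0 0.008; 0 0 -0.01 0 0 0 0.008; 0 0 -0.02 0 0 0 0.008; 0 0 -0.03 0 0 0 0.008; 0 0 -0.03 0 0 0 0.008", "grip_force": 60}}

```text
time_s: 4.47
position: [0.5745, -0.0983, 0.1624]
tool_rot: [[-0.916, 0.402, -0.001], [0.402, 0.916, 0.0], [0.001, 0.0, -1.0]]
ft_force: [0.2, -0.4, -0.9]
grip_width: 0.0116
gripper_force: 58.4
```

```bash
python3 -c "
from h import *
need((.5875,.0967,.162))"
```

```text
t 4.47 pos [ 0.5745 -0.0983  0.1624] R [[-0.916, 0.402, -0.001], [0.402, 0.916, 0.0], [0.001, 0.0, -1.0]] tool delta [0.0665 0.1837 0.0005] F [ 0.2 -0.4 -0.9] grip 0.0116 58.4 q [-21.  28.  75.   0.  76. -88.]
```

```bash
python3 - <<'E'
from h import *
a,_=viewer.get_image("scene")
for n in("stop_pin",): print(recognise("scene",n)[:2],pinpoint("scene",n)[:2])
cv2.imwrite("pics/g2.png",cv2.convertScaleAbs(cv2.resize(a[130:255,270:390,::-1],None,fx=4.8,fy=4.8,interpolation=cv2.INTER_CUBIC),alpha=1.6))
E
```

```text
[] [{'pixel': [321.2, 216.2], 'conf': 0.45}]
```

View pics/g2.png

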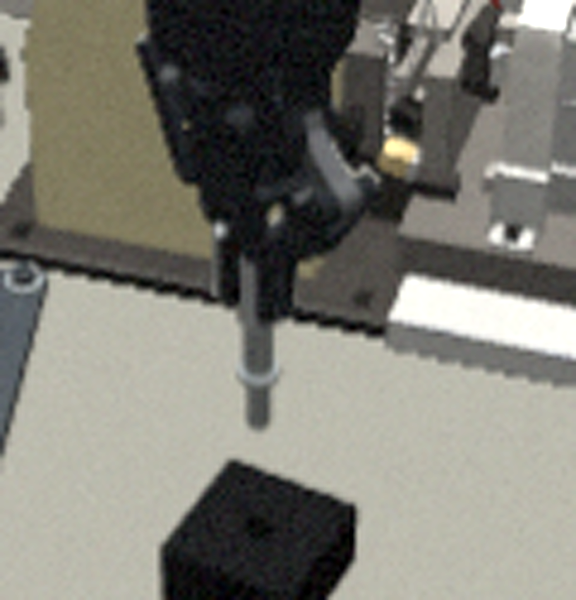

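The crop shows the pin hanging upright out of the stand: foot at scene (323.4,218.8), collar at (323.4,208.4). Next I'll hover over the socket.

{"op": "move_arm", "data": {"plan": "0.0135 0.0368 0 0 0 0 0.008; 0.0135 0.0368 0 0 0 0 0.008; 0.0135 0.0368 0 0 0 0 0.008; 0.0135 0.0368 0 0 0 0 0.008; 0.0137 0.0367 0 0 0 0 0.008; 0 0 0.02 0 0 0 0.008; 0 0 0.02 0 0 0 0.008; 0 0 0.006 0 0 0 0.008; 0 0 0 0 0 0 0.008"}}

```text
time_s: 5.75
position: [0.5864, 0.0971, 0.1148]
tool_rot: [[-0.916, 0.402, -0.001], [0.402, 0.916, 0.0], [0.001, -0.001, -1.0]]
ft_force: [-0.3, -1.0, 0.6]
grip_width: 0.0121
gripper_force: 58.5
```

```bash
python3 - <<'E'
from h import *
need((.5864,.0972,.1164))
a,_=viewer.get_image("scene");b,_=viewer.get_image("top")
for i,(n,im,x,y) in enumerate((("s",a,215,155),("t",b,195,175))):
    z=cv2.resize(im[y:y+65,x:x+65,::-1],None,fx=6,fy=6,interpolation=cv2.INTER_CUBIC)
    z=cv2.convertScaleAbs(z,alpha=1.5)
    for k in range(0,65,10): cv2.putText(z,str(x+k),(k*6,8),0,.3,(0,0,255));cv2.putText(z,str(y+k),(0,k*6+3),0,.3,(0,0,255))
    a=z if i==0 else np.hstack([a,z])
cv2.imwrite("pics/g3.png",a)
E
```

```text
t 5.75 pos [0.5864 0.0971 0.1148] R [[-0.916, 0.402, -0.001], [0.402, 0.916, 0.0], [0.001, -0.001, -1.0]] tool delta [ 0.0001  0.0001 -0.0016] F [-0.3 -1.   0.6] grip 0.0121 58.5 q [ -2.  32.  77.  -0.  71. -68.]
```

View pics/g3.png

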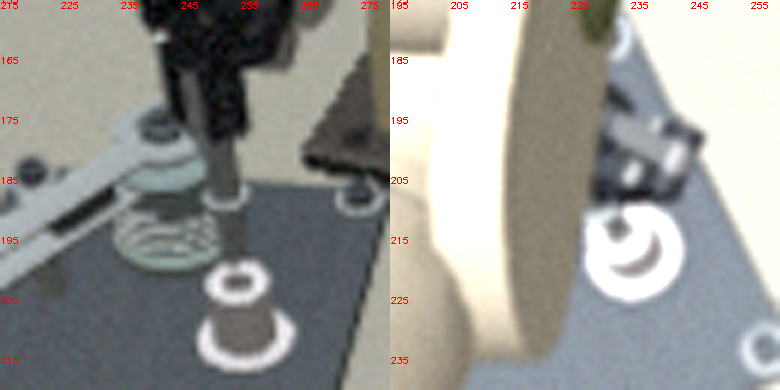

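```bash
cat >> h.py <<'E'
def proj(cam,X):
    k=viewer.calibration(cam);c=np.array(k["R"])@np.array(X)+np.array(k["t"]);u=c[:2]/c[2];u=u*(1+k["k1"]*(u@u))
    return np.array([u[0]*k["fx"]+k["cx"],u[1]*k["fy"]+k["cy"]])
E
python3 - <<'E'
from h import *
np.set_printoptions(precision=2,suppress=True,linewidth=200)
S=(.5875,.0967)
for z in(.04,.0504,.0784,.0824,.10): print(z,proj("scene",(*S,z)),proj("top",(*S,z)))
print("d px / mm x,y:",(proj("scene",(.5885,.0967,.05))-proj("scene",(*S,.05))),(proj("scene",(.5875,.0977,.05))-proj("scene",(*S,.05))))
ims=[viewer.get_image("scene")[0].astype(float).mean(2) for _ in range(6)];g=np.mean(ims,0)
for v in range(182,208): print(v,g[v,244:264].astype(int))
g=np.mean([viewer.get_image("top")[0].astype(float).mean(2) for _ in range(6)],0)
print("top")
for v in range(203,222): print(v,g[v,226:246].astype(int))
E
```

```text
0.04 [253.49 201.6 ] [233.1  213.05]
0.0504 [252.97 198.14] [232.21 211.82]
0.0784 [251.54 188.57] [229.72 208.37]
0.0824 [251.33 187.17] [229.35 207.86]
0.1 [250.39 180.92] [227.71 205.58]
d px / mm x,y: [ 0.28 -0.24] [-0.34 -0.16]
182 [ 72  82  99 103 104  73  50  50  48  47  69 103 112 111 112 112 112 111 111 112]
183 [104 104 105 104 104  76  53  49  49  45  60 102 112 112 112 112 111 112 112 112]
184 [103 104 103 100  92  69  52  48  49  48  51 102 104 102 104 103 107 106 106 106]
185 [ 99  97  91  78  59  59  54  48  48  48  46 102  90  76  75  75  84  84  84  84]
186 [ 78  71  52  43  58  84  63  50  50  48  47 100  93  66  58  58  57  56  58  61]
187 [ 43  43  44  43  51  96  82  59  56  60  73 102  81  60  58  59  57  59  59  58]
188 [45 43 43 43 39 89 93 84 83 86 96 86 60 56 58 59 58 59 59 58]
189 [44 43 42 42 41 49 72 87 95 84 64 52 54 56 58 57 57 58 59 57]
190 [43 44 44 44 54 75 69 55 52 50 48 49 56 57 58 57 58 60 59 58]
191 [48 57 70 76 75 99 90 61 50 48 48 47 55 58 57 57 58 59 58 56]
192 [ 78  78  91 102  83  85  99  72  51  49  48  50  56  57  57  58  57  59  57  58]
1
[... 2146 characters left out ...]
125 100 102]
214 [ 84 131 195 210 195 144 105 112 147 184 215 212 155 141 196 215 206 145 102 103]
215 [ 86 128 189 210 208 180 153 157 190 210 218 204 140 115 174 212 210 162 109 102]
216 [ 88 122 184 209 214 211 200 198 210 215 209 177 117 103 159 209 210 170 116 102]
217 [ 90 132 199 211 205 209 211 210 207 200 180 135 100 108 163 209 209 166 113 101]
218 [ 93 138 204 208 186 183 190 189 176 149 125 104  98 128 184 212 207 152 104 101]
219 [ 97 134 196 210 193 161 139 130 121 103  98 104 119 161 205 213 196 133  98 101]
220 [ 97 117 169 207 209 186 152 125 112 111 114 137 167 195 211 204 170 117  99 102]
221 [ 99 102 137 191 212 209 195 175 164 163 166 185 204 210 206 180 128 101 101 104]
```

The crop shows the pin's foot just above the socket mouth (bore at scene (254.2,201.6)), within about 1 mm sideways. I'll lower it gently and watch the force.

{"op": "move_arm", "data": {"plan": "0 0 0.005 0 0 0 0.008; 0 0 0.004 0 0 0 0.008; 0 0 0.002 0 0 0 0.008; 0 0 0.001 0 0 0 0.008; 0 0 0 0 0 0 0.008"}}

```text
time_s: 7.08
position: [0.5867, 0.0972, 0.1033]
tool_rot: [[-0.916, 0.402, -0.0], [0.402, 0.916, -0.0], [0.0, -0.0, -1.0]]
ft_force: [0.2, 0.7, -0.6]
grip_width: 0.012
gripper_force: 58.5
```

```bash
cat > look.py <<'E'
from h import *
import sys
np.set_printoptions(precision=2,suppress=True,linewidth=200)
g=np.mean([viewer.get_image("scene")[0].astype(float).mean(2) for _ in range(5)],0)
for v in range(184,207): print(v,g[v,244:264].astype(int))
need((.5864,.0972,.0764))
E
python3 look.py
```

```text
184 [104 104 104 100  87  61  51  50  49  46  55  92 100 102 105 103 107 107 107 106]
185 [99 97 92 79 55 44 48 49 50 47 45 63 66 73 75 76 82 84 84 84]
186 [79 70 52 42 41 45 48 50 50 48 45 53 55 58 57 57 57 58 59 60]
187 [45 43 44 43 42 43 47 49 50 49 47 51 55 57 59 59 58 58 59 59]
188 [43 43 43 43 41 43 47 50 50 47 45 51 56 58 58 56 58 59 59 58]
189 [43 42 43 42 42 47 49 48 49 48 48 59 68 61 59 57 57 58 59 57]
190 [43 44 44 43 54 81 67 51 49 48 47 70 95 73 57 58 58 58 60 56]
191 [ 49  56  70  76  75 106  87  56  49  49  52  71 103  75  57  57  59  59  57  57]
192 [ 79  78  91 102  83  91  92  83  76  77  80  92  85  63  56  58  58  59  57  58]
193 [99 83 77 77 75 77 89 99 94 96 95 81 61 58 57 58 59 59 57 58]
194 [73 72 98 87 79 80 65 58 52 48 50 50 56 59 57 57 58 58 56 60]
195 [91 86 82 75 94 91 77 70 57 49 49 46 55 58 57 58 58 58 57 58]
196 [111 108  96  77  71  88 100  81  57  49  48  45  54  57  58  59  58  56  58  58]
197 [ 75  74  86  97 101 100  95  73  54  51  49  47  51  56  59  59  58  57  57  58]
198 [103 105 101  95  90  84  68  67  54  48  48  46  59  88  71  59  58  57
[... 172 characters left out ...]
  58  58]
201 [ 52  52  52  54  57 104 146 154 102  57  48  48  51 139 158 123  74  57  58  55]
202 [ 58  59  59  58  58 118 151 154 100  59  54  56  81 146 162 116  69  58  58  59]
203 [ 57  59  59  59  59 105 148 159 131 110 109 113 130 152 144  90  59  59  58  59]
204 [ 60  59  58  59  58  66 117 139 149 152 154 151 151 132  90  66  62  58  58  58]
205 [ 58  59  59  59  60  64  68  90 114 123 126 115 109  80  68  65  63  60  57  59]
206 [59 59 59 60 59 62 67 68 67 67 69 69 69 67 67 64 79 81 64 59]
t 7.33 pos [0.59 0.1  0.1 ] R [[-0.916, 0.402, 0.0], [0.402, 0.916, -0.0], [-0.0, 0.0, -1.0]] tool delta [ 0.   -0.    0.03] F [-0.4 -0.1 -1.3] grip 0.0119 58.5 q [ -2.  33.  78.   0.  69. -68.]
```

The shank now sits over the bore in the picture and there's no contact force. Pushing on down.

{"op": "move_arm", "data": {"plan": "0 0 0.002 0 0 0 0.008; 0 0 0.002 0 0 0 0.008; 0 0 0.002 0 0 0 0.008; 0 0 0 0 0 0 0.008"}}

```text
time_s: 7.82
position: [0.5866, 0.0972, 0.0971]
tool_rot: [[-0.916, 0.402, -0.0], [0.402, 0.916, 0.0], [0.0, -0.0, -1.0]]
ft_force: [-0.1, 0.3, -0.8]
grip_width: 0.0117
gripper_force: 58.5
```

{"op": "move_arm", "data": {"plan": "0 0 0.003 0 0 0 0.008; 0 0 0.003 0 0 0 0.008; 0 0 0.003 0 0 0 0.008; 0 0 0.003 0 0 0 0.008; 0 0 0.003 0 0 0 0.008; 0 0 0.002 0 0 0 0.008; 0 0 0 0 0 0 0.008"}}

```text
time_s: 8.7
position: [0.5866, 0.0972, 0.0802]
tool_rot: [[-0.916, 0.402, -0.0], [0.402, 0.916, 0.0], [0.0, -0.0, -1.0]]
ft_force: [-0.4, 0.5, -0.7]
grip_width: 0.0122
gripper_force: 58.5
```

{"op": "move_arm", "data": {"plan": "0 0 0.0015 0 0 0 0.008; 0 0 0.0015 0 0 0 0.008; 0 0 0.001 0 0 0 0.008; 0 0 0.001 0 0 0 0.008; 0 0 0 0 0 0 0.008"}}

```text
time_s: 9.32
position: [0.5869, 0.0971, 0.0759]
tool_rot: [[-0.916, 0.402, 0.001], [0.402, 0.916, -0.0], [-0.001, 0.0, -1.0]]
ft_force: [-0.7, 0.3, 5.5]
grip_width: 0.0119
gripper_force: 58.9
```

{"op": "move_arm", "data": {"plan": "0 0 0.001 0 0 0 0.008; 0 0 0 0 0 0 0.008"}}

```text
time_s: 9.57
position: [0.5872, 0.097, 0.0757]
tool_rot: [[-0.916, 0.402, 0.002], [0.402, 0.916, -0.0], [-0.002, 0.001, -1.0]]
ft_force: [-3.5, -1.1, 10.3]
grip_width: 0.0116
gripper_force: 59.6
```

```bash
python3 look.py
```

```text
184 [ 85  43   8  24  50  57  38  20  10  13  18  19  12  28  88 103 106 107 108 107]
185 [87 48 14 14 49 56 42 19  9 10 16 10 12 15 56 73 83 84 86 84]
186 [70 45 19  8 49 57 44 23 11  9 18 18  8 10 49 58 57 57 60 60]
187 [45 36 18 11 45 55 50 31 16  9 13 14 11  9 46 57 58 58 58 58]
188 [43 41 25 13 33 53 56 33 14 13 15 14 10 11 37 53 57 59 60 58]
189 [45 44 37 29 36 51 56 35 11 11 18 21 18 13 33 54 58 60 58 56]
190 [45 43 44 43 51 55 56 38 16 12 13 19 15 21 45 56 58 59 58 58]
191 [49 56 71 76 64 59 56 41 20  9 19 22 32 40 54 57 58 60 58 58]
192 [ 77  79  90 103  83  70  60  45  32  32  41  39  52  56  58  58  58  60  58  58]
193 [99 83 79 78 75 76 70 58 50 53 53 47 54 58 56 57 59 59 58 57]
194 [72 72 98 87 79 81 75 57 52 50 50 48 52 57 58 58 60 59 57 57]
195 [92 87 82 74 93 92 76 57 49 49 48 46 51 56 58 59 59 59 58 58]
196 [111 108  95  78  72  87  98  71  50  49  47  46  50  54  58  60  57  57  58  58]
197 [ 74  74  87  96 101 101  94  66  50  49  49  47  50  56  58  61  58  57  58  58]
198 [104 105 100  95  90  85  68  57  50  49  48  49  49  77  67  60  57  58  58  58]
199 [ 87  88  80  68  55  50  62  77  61  50  48  48  47 105  88  64  59  57  58  57]
200 [ 47  47  43  49  51  71 103 111  71  49  48  48  51 108 103  85  64  57  57  58]
201 [ 53  51  53  54  59 105 124 119  89  67  64  64  83 100 109 109  75  58  58  58]
202 [ 60  59  59  58  59 118 128 109  96  85  88  82  95  88 133 110  69  58  59  58]
203 [ 59  60  58  59  60 105 148 129 104  90  88  87  91 115 135  92  61  59  58  57]
204 [ 59  59  60  60  60  65 117 140 138 125 113 115 126 126  90  67  61  58  58  59]
205 [ 60  59  57  59  60  62  69  90 115 124 127 117 110  81  68  65  61  59  59  58]
206 [61 58 58 60 59 62 69 68 67 69 70 68 69 69 67 66 80 82 64 59]
t 9.82 pos [0.59 0.1  0.08] R [[-0.916, 0.402, 0.002], [0.402, 0.916, -0.0], [-0.002, 0.0, -1.0]] tool delta [ 0. -0. -0.] F [-3.3 -0.3 10.8] grip 0.0121 59.6 q [ -2.  35.  80.  -0.  66. -68.]
```

The collar is on the rim and the force is 10 N upward, so the pin is seated. Releasing it and lifting clear.

{"op": "move_arm", "data": {"plan": "0 0 0 0 0 0 0.014; 0 0 0 0 0 0 0.024; 0 0 0 0 0 0 0.034; 0 0 0 0 0 0 0.034; 0 0 -0.01 0 0 0 0.034; 0 0 -0.03 0 0 0 0.034; 0 0 -0.04 0 0 0 0.034"}}

```text
time_s: 10.7
position: [0.5864, 0.0972, 0.1553]
tool_rot: [[-0.916, 0.402, -0.001], [0.402, 0.916, 0.0], [0.001, -0.0, -1.0]]
ft_force: [1.0, 0.3, 1.1]
grip_width: 0.0335
gripper_force: 0.0
```

```bash
python3 - <<'E'
from h import *
need((.508,.173,.16))
a,_=viewer.get_image("scene")
cv2.imwrite("pics/g4.png",cv2.convertScaleAbs(cv2.resize(a[130:235,190:300,::-1],None,fx=5,fy=5,interpolation=cv2.INTER_CUBIC),alpha=1.6))
E
```

```text
t 10.7 pos [0.5864 0.0972 0.1553] R [[-0.916, 0.402, -0.001], [0.402, 0.916, 0.0], [0.001, -0.0, -1.0]] tool delta [ 0.1022  0.0379 -0.0046] F [1.  0.3 1.1] grip 0.0335 0.0 q [ -2.  30.  74.  -0.  76. -68.]
```

View pics/g4.png

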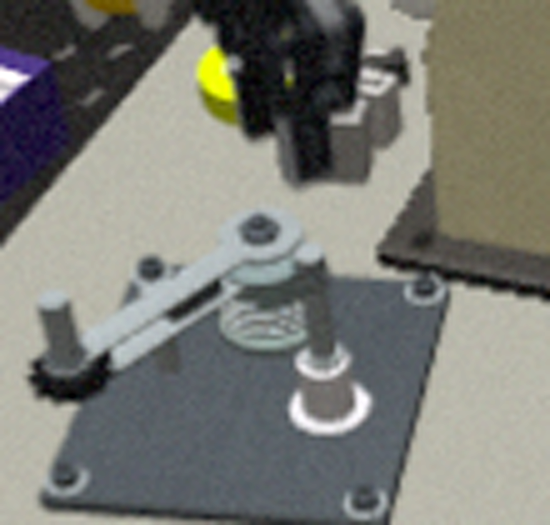

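The crop shows the pin upright with its collar on the rim at about crop (325,360), and the fingers clear of it. Moving on to the stud.

{"op": "move_arm", "data": {"plan": "0.0341 0.0126 0 0 0 0 0.04; 0.0341 0.0126 0 0 0 0 0.04; 0.034 0.0127 0 0 0 0 0.04; 0 0 0.02 0 0 -0.14 0.04; 0 0 0.02 0 0 -0.14 0.04; 0 0 0.01 0 0 0 0.04; 0 0 0 0 0 0 0.04"}}

```text
time_s: 11.62
position: [0.5083, 0.1729, 0.1043]
tool_rot: [[-0.991, 0.136, -0.001], [0.136, 0.991, -0.0], [0.001, -0.0, -1.0]]
ft_force: [0.7, 0.1, -0.2]
grip_width: 0.0401
gripper_force: 0.0
```

```bash
python3 - <<'E'
from h import *
need((.508,.173,.071))
a,_=viewer.get_image("scene");b,_=viewer.get_image("top")
a=cv2.resize(a[140:220,180:260,::-1],None,fx=5,fy=5,interpolation=cv2.INTER_CUBIC);b=cv2.resize(b[180:260,165:245,::-1],None,fx=5,fy=5,interpolation=cv2.INTER_CUBIC)
cv2.imwrite("pics/g5.png",cv2.convertScaleAbs(np.hstack([a,b]),alpha=1.4))
E
```

```text
t 11.62 pos [0.5083 0.1729 0.1043] R [[-0.991, 0.136, -0.001], [0.136, 0.991, -0.0], [0.001, -0.0, -1.0]] tool delta [0.0003 0.     0.0333] F [ 0.7  0.1 -0.2] grip 0.0401 0.0 q [  6.  28.  87.   0.  65. -76.]
```

View pics/g5.png

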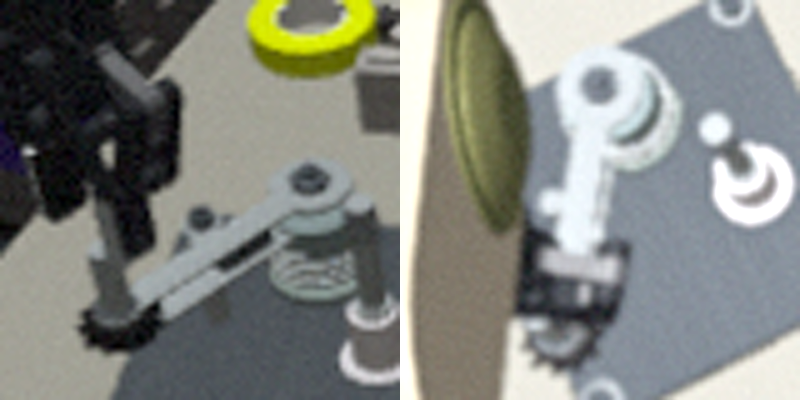

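The crop shows the fingers straddling the line above the stud, and the pin upright at the right. Descending and gripping.

{"op": "move_arm", "data": {"plan": "0 0 0.012 0 0 0 0.04; 0 0 0.012 0 0 0 0.04; 0 0 0.009 0 0 0 0.04; 0 0 0 0 0 0 0.028; 0 0 0 0 0 0 0.02; 0 0 0 0 0 0 0.008; 0 0 0 0 0 0 0.008; 0 0 0 0 0 0 0.008", "grip_force": 30}}

```text
time_s: 12.72
position: [0.5086, 0.1732, 0.0717]
tool_rot: [[-0.991, 0.133, 0.001], [0.133, 0.991, 0.0], [-0.001, 0.0, -1.0]]
ft_force: [0.4, 2.4, 2.8]
grip_width: 0.0127
gripper_force: 29.3
```

{"op": "move_arm", "data": {"plan": "-0.0006 -0.0115 0 0 0 -0.1 0.008; -0.0006 -0.0115 0 0 0 -0.1 0.008; -0.0006 -0.0115 0 0 0 -0.1 0.008; -0.0006 -0.0115 0 0 0 -0.1 0.008; 0 0 0 0 0 0 0.008"}}

```text
time_s: 13.35
position: [0.5118, 0.1272, 0.0717]
tool_rot: [[-0.965, -0.261, 0.001], [-0.261, 0.965, 0.0], [-0.001, 0.0, -1.0]]
ft_force: [-0.1, 3.7, 3.7]
grip_width: 0.013
gripper_force: 29.6
```

```bash
cat > st.py <<'E'
from h import *
s=env.observe();R=np.array(s["tool_rot"]);x=np.array(s["position"]);P=np.array([.6215,.157])
d=x[:2]-P;print("r",np.hypot(*d).round(4),"ang",np.degrees(np.arctan2(d[1],d[0])).round(1),"yaw x",np.degrees(np.arctan2(R[1,0],R[0,0])).round(1),"tool F",(R.T@np.array(s["ft_force"])).round(1),s["time_s"],np.round(s["q"],0),s["grip_width"],s["gripper_force"])
E
python3 st.py
```

```text
r 0.1137 ang -164.8 yaw x -164.8 tool F [-0.9  3.6 -3.7] 13.35 [   1.   30.   91.    0.   59. -104.] 0.012976729383812413 29.626611471176147
```

{"op": "move_arm", "data": {"plan": "-0.0006 -0.0115 0 0 0 -0.1 0.008; -0.0006 -0.0115 0 0 0 -0.1 0.008; -0.0006 -0.0115 0 0 0 -0.1 0.008; -0.0006 -0.0115 0 0 0 -0.1 0.008; -0.0003 -0.0057 0 0 0 -0.05 0.008; 0 0 0 0 0 0 0.008"}}

```text
time_s: 14.1
position: [0.5358, 0.0828, 0.0716]
tool_rot: [[-0.756, -0.655, -0.0], [-0.655, 0.756, 0.001], [-0.0, 0.001, -1.0]]
ft_force: [-1.3, 4.2, 5.6]
grip_width: 0.013
gripper_force: 29.8
```

```bash
python3 st.py
```

```text
r 0.1134 ang -139.1 yaw x -139.1 tool F [-1.7  4.  -5.6] 14.1 [  -4.   31.   89.    0.   60. -135.] 0.0130234154891568 29.825615286827087
```

{"op": "move_arm", "data": {"plan": "-0.0003 -0.0057 0 0 0 -0.05 0.008; -0.0001 -0.0035 0 0 0 -0.03 0.008; -0.0001 -0.0023 0 0 0 -0.02 0.008; 0 0 0 0 0 0 0.008"}}

```text
time_s: 14.6
position: [0.5435, 0.0748, 0.0716]
tool_rot: [[-0.686, -0.727, -0.001], [-0.727, 0.686, 0.001], [0.0, 0.001, -1.0]]
ft_force: [-2.9, 3.3, 6.5]
grip_width: 0.0128
gripper_force: 29.9
```

```bash
python3 st.py
```

```text
r 0.1133 ang -133.5 yaw x -133.3 tool F [-0.4  4.4 -6.5] 14.6 [  -5.   31.   88.    0.   61. -141.] 0.01281009942283634 29.902431964874268
```

{"op": "move_arm", "data": {"plan": "-0.0001 -0.0023 0 0 0 -0.02 0.008; -0.0001 -0.0023 0 0 0 -0.02 0.008; -0.0001 -0.0023 0 0 0 -0.02 0.008; 0 0 0 0 0 0 0.008"}}

```text
time_s: 15.1
position: [0.5486, 0.0703, 0.0716]
tool_rot: [[-0.642, -0.767, -0.002], [-0.767, 0.642, 0.0], [0.001, 0.001, -1.0]]
ft_force: [-3.9, 3.4, 8.2]
grip_width: 0.013
gripper_force: 30.0
```

```bash
python3 st.py
```

```text
r 0.1133 ang -130.1 yaw x -129.9 tool F [-0.1  5.2 -8.2] 15.1 [  -5.   32.   87.    0.   62. -145.] 0.01304360732061128 29.980432391166687
```

{"op": "move_arm", "data": {"plan": "0 -0.0017 -0.0002 0 0 -0.015 0.008; 0 -0.0012 -0.0002 0 0 -0.01 0.008; 0 0 0 0 0 0 0.008"}}

```text
time_s: 15.48
position: [0.5502, 0.069, 0.0716]
tool_rot: [[-0.622, -0.783, -0.003], [-0.783, 0.622, 0.001], [0.001, 0.003, -1.0]]
ft_force: [-5.1, 5.0, 5.7]
grip_width: 0.013
gripper_force: 29.9
```

```bash
python3 st.py
```

```text
r 0.1133 ang -129.0 yaw x -128.5 tool F [-0.7  7.1 -5.7] 15.475 [  -5.   32.   87.    0.   62. -147.] 0.012950477192106694 29.879210293293
```

{"op": "move_arm", "data": {"plan": "0 -0.0012 0 0 0 -0.005 0.008; 0 -0.0012 0 0 0 -0.005 0.008; 0 0 0 0 0 0 0.008", "grip_force": 50}}

```text
time_s: 15.85
position: [0.5513, 0.0681, 0.0717]
tool_rot: [[-0.614, -0.789, -0.005], [-0.789, 0.614, 0.002], [0.001, 0.005, -1.0]]
ft_force: [-9.3, 8.4, 8.4]
grip_width: 0.0122
gripper_force: 49.1
```

```bash
python3 st.py
```

```text
r 0.1133 ang -128.3 yaw x -127.9 tool F [-0.9 12.5 -8.4] 15.85 [  -5.   32.   86.    0.   62. -147.] 0.012217715023762234 49.12569344043732
```

{"op": "move_arm", "data": {"plan": "0 -0.0012 0 0 0 0 0.008; 0 -0.001 0 0 0 0 0.008; 0 0 0 0 0 0 0.008; 0 0 0 0 0 0 0.008"}}

```text
time_s: 16.35
position: [0.5519, 0.0676, 0.0717]
tool_rot: [[-0.614, -0.789, -0.007], [-0.789, 0.614, 0.003], [0.002, 0.008, -1.0]]
ft_force: [-13.5, 11.8, 12.3]
grip_width: 0.0123
gripper_force: 49.6
```

```bash
python3 st.py; python3 - <<'E'
from h import *
a,_=viewer.get_image("scene");b,_=viewer.get_image("top")
a=cv2.resize(a[140:220,190:270,::-1],None,fx=5,fy=5,interpolation=cv2.INTER_CUBIC);b=cv2.resize(b[180:260,170:250,::-1],None,fx=5,fy=5,interpolation=cv2.INTER_CUBIC)
cv2.imwrite("pics/g6.png",cv2.convertScaleAbs(np.hstack([a,b]),alpha=1.4))
E
```

```text
r 0.1133 ang -127.9 yaw x -127.9 tool F [ -1.   18.  -12.1] 16.35 [  -5.   32.   86.    0.   62. -147.] 0.012285959476175572 49.58695650100708
```

View pics/g6.png

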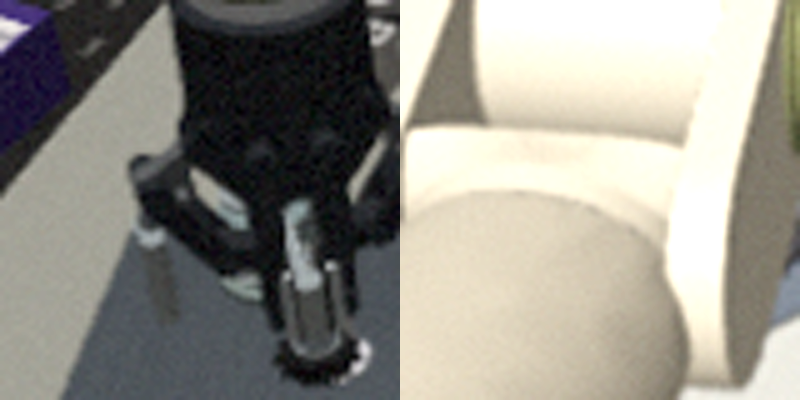

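The scene crop shows the stud held between the fingers. The pin is hidden behind the gripper, so contact is judged from the numbers. The arm has turned about 1.05 rad and 18 N at the stud is well above the 5 N spring, as expected when it bears on the pin. Handing in while holding.

```bash
python3 -c "
from rig import env
print(env.close_job())"
```

```text
the job is handed in; nothing more can be done
None
```

The job is handed in: the pin is seated with its collar on the socket's rim and released, and the cage arm is wound to about 1.05 rad and still held at about 18 N; the last picture hid the pin, so its contact with the arm is judged from that angle and force.

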